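# Index the board turntable to its next station

## Task

The small board turntable on the bench is locked in its first station by a spring plunger. Pull the plunger's black knob up, swing the turntable counter-clockwise (seen from above) to the next hole of the index ring and let the pin drop fully home there, so that the turntable is locked again. The next hole sits in an adjustable segment and its exact place is not known: let the pin ride lightly on the ring and feel for the hole, never force the pin against the ring, and leave the other things on the bench where they are.

Things in the scene. Friction and masses are not known exactly. Their poses are not given: they have to be found in the camera images.
- index_base: Fixed turntable unit on the bench: grey round base 180 mm across, 12 mm high, carrying a steel index ring (radius 55 to 85 mm, top 30 mm above the bench, smooth and level) and the turntable. Origin on the bench at the vertical turning axis, z up; its x axis points from there to the first hole (where the pin starts). The pin must never press on the ring or a hole's wall with over 30 N.
- first_hole (a point): Mouth of the first hole in the ring's top, 70 mm from the turning axis. The next hole (equal: 10.5 mm wide, right through) lies on the same 70 mm circle, somewhere between 45 and 75 degrees counter-clockwise of it seen from above, in an adjustable segment that stays put. The ring's top is unbroken between the holes and runs on to at least 92 degrees.
- plunger: Black knurled plunger knob on the turntable arm's end: upright cylinder 24 mm across, 22 mm high; origin at its centre, 70 mm from the turning axis, 73 mm above the bench when home. 15 mm below the centre is an 18 mm sleeve, 25 mm below it the top of the 28 mm wide arm; close fingers across the arm. Slides only up and down on the turntable and swings with it; does not spin in the arm.
- pin_lift (a joint): Rise of the plunger (knob and its 8 mm steel pin, flat-nosed with a 1 mm chamfer), in m: 0 = pin home, 10 mm deep in a hole; 0.010 = nose resting on the ring's top; 0.016 = upper stop. A spring presses it down, with 6 N when home and 10 N when fully up, so that a loosely held knob lets the pin ride on the ring and snap into a hole.
- stage_turn (a joint): Angle of the turntable in rad: 0 = first hole, grows counter-clockwise seen from above, stop at 1.75. It is a round table 90 mm across, with a circuit module in a nest in its middle (up to 69 mm above the bench), and the arm with the plunger. Turning it takes 1 to 2 N at the knob, some 3 to 5 N while the pin rides on the ring.
- pen_1: Bystander: marker pen lying on the bench in front of the turntable, 17 x 135 x 16 mm; origin under its middle.
- battery_9v: Bystander: block battery lying on the bench, 26 x 50 x 17 mm; origin under its middle.
- capacitor_1: Bystander: round can capacitor standing on the bench, 35 mm across, 46 mm high; origin under its middle.
- heat_sink: Bystander: small finned heat sink standing on the bench, 22 x 34 x 20 mm; origin under its middle.

How it is judged:
By the outcome, as a careful person would: the job done as asked, in the order asked, and still so for the second after the job is handed in, with the robot touching nothing.
It also fails if it takes over 48 s, if anything falls off the work surface, if the arm or the gripper's body presses on something with over 40 N, if the wrist force passes 120 N, or if a joint passes its speed limit or range.

## Robot

A 6-joint arm with a two-finger parallel gripper is mounted at the origin on a cart in front of the work surface, level with it; the furniture and walls round the work are solid. World frame = base frame: x ahead of the robot, y to its left, z up, the work surface at z = 0. Lengths are in m, angles in rad, forces in N, time in s.
With the tool pointing down it reaches from about 0.35 to 0.975 m from the base axis. Payload 7.1 kg.
Tool frame: the origin (TCP) lies midway between the tips of the shut fingers; the grasp point (between the pads) lies 19 mm behind it; z points along the fingers, y is the line along which they close (so a half turn about z gives the same grasp; the last joint's range is limited). The gripper opens to 88 mm and grips with 3 to 60 N. Pads are 20 mm wide; open, the fingers measure 115 mm over their backs; the gripper's body (75 mm by 178 mm) begins 61 mm behind the grasp point.
Start: joints at [-1.362, 0.423, 1.63, -0, 1.089, -0.019], TCP at [0.141, -0.609, 0.223] pointing down, gripper open.
Joint ranges: [-3, 3], [-0.9, 2.11], [0.09, 2.58], [-1.31, 4.45], [0.11, 2.69], [-2.54, 2.54]. Speed limits (rad/s): [2.39, 2.39, 3.01, 3.14, 3.14, 3.14].

## Interface

Orientations are given as a unit quaternion [x, y, z, w].
In Python, from station import * gives the robot as it stands. The module is installed in compiled form; this text tells all that it offers.
- The arm moves only by the tool carry_out, never from a script. Its argument "rows" is one flat list of numbers, 4 for each row, row after row: the shift along the world's x, y, z in mm, then the turn about the world's z in rad. A call has exactly 8 rows; each row is the pose to reach, as a shift and turn from the pose commanded when the call began; what a row does not reach only later rows make up. A row lasts 1/8 s, in which the tool goes at most 62.5 mm and 10.7 degrees, less where a joint would pass 70% of its speed; a pose out of reach is approached as far as the arm can. A call with a gripper value outside its range is refused whole. "hand" is the finger opening in mm, from 0 to 87.8, set as the call begins (left out, the last holds). The fingers move at their own pace and stop on an object; the grip force is fixed at half the most. Time passes only in rows, so rows that repeat a pose let the fingers close, or fill a call up. It gives the time, the measured TCP pose, the force, the opening and the grip force at its end, in the units of the state.
- sense(): the state, without advancing time (a new reading comes with each control period).
- get_image(name): name is "scene" or "top"; returns (picture, depth): 480x640x3 uint8, blue, green, red; 480x640 float32, m along the optical axis (not along the pixel's ray), 0 where there is no reading.
- camera_info(name): a dict with "fovy" (degrees; the focal length in pixels is half the picture's height over the tangent of half this angle, whatever the lens; pixels are square), "cx", "cy" (the principal point, pixels), "cam_to_world" (4x4, takes a point from camera to world coordinates). Camera axes: x right, y down, z forward; pixel columns grow to the right and rows downward; lengths in m; the calibration is good to about 2 mm. A picture is of the moment at which its call begins. camera_info takes no time and is no camera call.
- hand_in(): hands the job in; it is judged then, once.
Trained networks look in the newest picture that a camera, given by its name, has taken for a name from the list of things; names that differ only in an ending like _2 or _b are one class to them, and where a whole thing is asked for, a point or a joint stands for the part that bears it (a point fixed in the world has none). Each returns a list of dicts, best first, with "conf" (0 to 1); they miss things now and then, are a little off and sometimes report something else, mostly with a low value. They report only what shows in the picture. A call takes as long as a camera call.
- boxes_of(camera, target): "xyz" ([x, y, z] in m, in world coordinates, good to about 4 mm: the middle of the surface that is visible of it).
- masks_of(camera, target): "pixels" (480x640 bool, what is visible of it).
- place_of(camera, target): "xyz" ([x, y, z] in m, in world coordinates, good to about 4 mm: a listed point, or the origin of a listed thing).
The state is a dict: "time": time; "joint_pos": joint angles; "dq": joint speeds; "joint_torque": joint torques, N m; "tool_pos": TCP position; "tool_rot": TCP orientation; "force": force on the tool from outside, world axes, zero at the start; "torque": the same for the moment, N m; "finger_gap": opening from 0.0 (shut) to 1.0 (fully open); "finger_force": force on a finger pad.
Only numpy, scipy, OpenCV 4.12 (cv2) and the standard library are available. Lean on these libraries where they do the work, as an engineer would, in place of code of your own. Each camera call takes 0.05 s, during which the arm holds its last target. There are 200 camera calls.

## Working session

There is one attempt and no reset: what is moved stays moved. The work goes in short steps, Python scripts to look and compute and a tool call to move; the robot and the scene stay as the last step left them, time stands still between calls to the robot, and variables do not carry over. Pictures are saved under pics/ and viewed, at most 10 in all, crops included, and the job is handed in when it is done.

Besides the shell and the picture viewer there is one more tool, called as a command line: name --argument value ..., lists and objects as JSON in quotes. carry_out: Moves the arm, as the interface text tells. Its arguments: {"type":"object","properties":{"rows":{"type":"array"},"hand":{"type":"number"}},"required":["rows"]}

```bash
mkdir -p pics
python3 - <<'E'
from station import *
import cv2
for c in("scene","top"):
    im,d=get_image(c); cv2.imwrite(f"pics/{c}0.png",im)
    for t in("plunger","index_base","first_hole","pen_1","battery_9v","capacitor_1","heat_sink"):
        print(c,t,[(r["xyz"] if not hasattr(r["xyz"],'round') else r["xyz"].round(4),round(r["conf"],2)) for r in place_of(c,t)[:2]])
s=sense();print(s)
print(camera_info("top"))
E
```

```text
scene plunger [([0.4589, 0.0229, 0.0729], 0.77)]
scene index_base [([0.5334, 0.0268, -0.0007], 0.89)]
scene first_hole [([0.4619, 0.0189, 0.0313], 0.94)]
scene pen_1 [([0.3639, 0.0729, -0.0007], 0.85)]
scene battery_9v [([0.3632, 0.2504, -0.0033], 0.75)]
scene capacitor_1 [([0.7272, 0.1257, -0.0029], 0.59)]
scene heat_sink [([0.3626, -0.1463, 0.0028], 0.6)]
top plunger [([0.4628, 0.0234, 0.0761], 0.61)]
top index_base [([0.5331, 0.0244, -0.0016], 0.64)]
top first_hole [([0.4624, 0.0203, 0.0271], 0.75)]
top pen_1 [([0.3618, 0.0702, -0.0001], 0.9)]
top battery_9v [([0.3653, 0.2457, -0.0006], 0.74)]
top capacitor_1 [([0.7246, 0.1267, 0.0019], 0.76)]
top heat_sink [([0.3685, -0.1461, -0.0001], 0.49)]
{'time': 0.8, 'joint_pos': array([-1.36199681e+00,  4.23038357e-01,  1.62995918e+00, -6.49829943e-06,
        1.08862334e+00, -1.89927966e-02]), 'dq': array([-0.00083847,  0.00039099,  0.00160011,  0.00099114, -0.00122485,
        0.00033294]), 'joint_torque': array([-2.11249891e-03, -5.44518507e+01, -2.74035466e+01,  6.45107799e-02,
        1.68737193e-02,  3.28063823e-05]), 'tool_pos': array([ 0.14115872, -0.60879569,  0.22269028]), 'tool_rot': array([ 9.93520670e-01,  1.13651564e-01, -4.20275098e-06, -1.37730545e-05]), 'force': array([ 0.44654237, -0.6696186 ,  0.00450708]), 'torque': array([ 0.00374376, -0.01817815,  0.00770749]), 'finger_force': 0.0, 'finger_gap': 0.9964696682123787}
{'fovy': 48.255556007366955, 'cx': 318.68882029604885, 'cy': 246.43799161838632, 'cam_to_world': array([[ 0.02174201, -0.99213531,  0.12326727,  0.41973874],
       [-0.99962515, -0.0236251 , -0.01383528,  0.05703913],
       [ 0.01663868, -0.12292026, -0.99227706,  1.03954734],
       [ 0.        ,  0.        ,  0.        ,  1.        ]])}
```

View pics/top0.png

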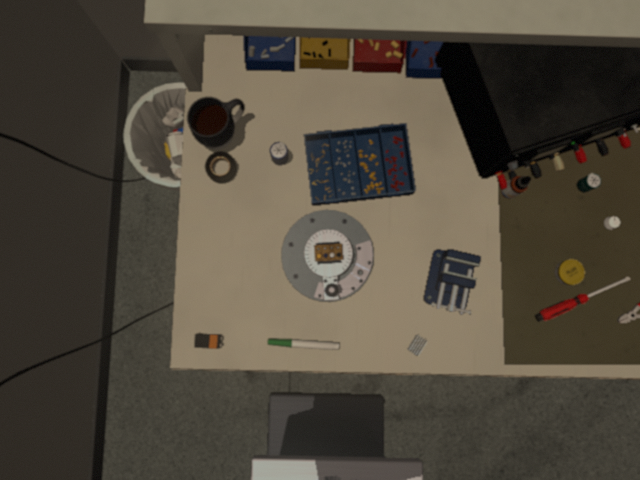

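View pics/scene0.png

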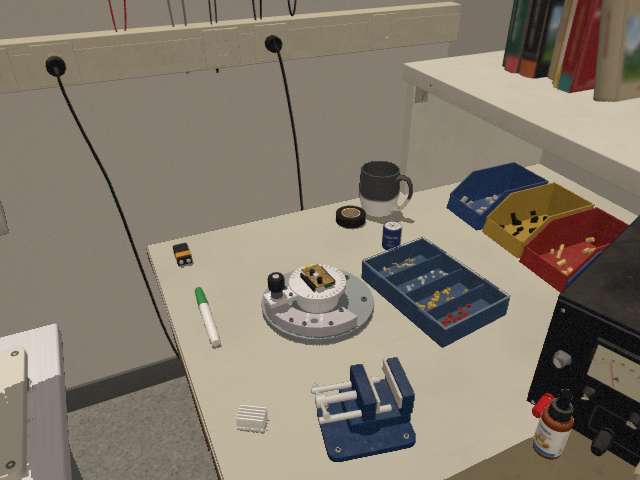

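The pictures match the network positions: the knob is at (333,290) in the top view and (277,282) in the scene view. The base centre is near (328,255), and the counter-clockwise side is free. I'll refine the axis and knob from depth.

```bash
cat > h.py <<'E'
from station import *
import numpy as np, cv2
def cloud(c):
    im,d=get_image(c);k=camera_info(c);f=240/np.tan(np.radians(k["fovy"]/2))
    v,u=np.mgrid[:480,:640];P=np.stack([(u-k["cx"])/f*d,(v-k["cy"])/f*d,d],-1)
    return P@k["cam_to_world"][:3,:3].T+k["cam_to_world"][:3,3],d>0
E
python3 - <<'E'
from h import *
for c in("top","scene"):
    W,ok=cloud(c);r=np.hypot(W[...,0]-.533,W[...,1]-.025)
    sel=lambda a,b,R:W[ok&(W[...,2]>a)&(W[...,2]<b)&(r<R)]
    for n,a,b in(("base",.007,.017),("ring",.025,.034)):
        p=sel(a,b,.105);print(c,n,len(p),[np.round(x,4) for x in cv2.minEnclosingCircle(p[:,:2].astype(np.float32))],p[:,2].mean())
    m=ok&(np.hypot(W[...,0]-.461,W[...,1]-.022)<.022);p=W[m&(W[...,2]>.078)]
    print(c,"knob",len(p),p.mean(0).round(4),p.min(0).round(4),p.max(0).round(4),cv2.minEnclosingCircle(p[:,:2].astype(np.float32)))
    b=masks_of(c,"plunger");print(len(b), W[b[0]["pixels"]&ok].mean(0) if b else 0)
    t=W[ok&(r<.05)&(W[...,2]>.036)&(W[...,2]<.056)];print("table",len(t),cv2.minEnclosingCircle(t[:,:2].astype(np.float32)),np.median(t[:,2]))
    for t in("plunger","index_base","first_hole"):print([np.round(q["xyz"],4) for q in place_of(c,t)[:1]])
print(sense()["time"])
E
```

```text
top base 3437 [array([0.5395, 0.0248]), np.float64(0.098)] 0.012777058671100518
top ring 991 [array([0.5396, 0.0287]), np.float64(0.0935)] 0.03069574688411182
top knob 146 [0.4612 0.0203 0.0845] [0.4502 0.0093 0.0796] [0.4735 0.0325 0.0889] ((0.46153491735458374, 0.02007194049656391), 0.01256730780005455)
1 [0.46109696 0.02069195 0.08323601]
table 1284 ((0.529834508895874, 0.025240274146199226), 0.046674344688653946) 0.05080295044909228
[array([0.4639, 0.0209, 0.0741])]
[array([ 0.5312,  0.0245, -0.0007])]
[array([0.4638, 0.0202, 0.0264])]
scene base 2341 [array([0.5393, 0.0238]), np.float64(0.0987)] 0.012333172550031721
scene ring 1428 [array([0.5412, 0.0205]), np.float64(0.0962)] 0.029821221895541435
scene knob 175 [0.4606 0.0178 0.0833] [0.449  0.0074 0.0781] [0.4736 0.0318 0.0868] ((0.46163082122802734, 0.01944098435342312), 0.012740936130285263)
1 [0.45956202 0.01502847 0.07771181]
table 1320 ((0.5296257734298706, 0.026446377858519554), 0.047447990626096725) 0.05024132259312608
[array([0.4616, 0.0216, 0.0757])]
[]
[]
1.3
```

carry_out --rows '[25,50,0,-0.02,50,100,0,-0.04,75,150,0,-0.06,100,200,0,-0.08,125,250,0,-0.1,152,300,0,-0.12,178,350,0,-0.14,204,400,0,-0.156]' --hand 50

```text
time: 2.3
tool_pos: [0.3459, -0.2073, 0.223]
tool_rot: [0.999, 0.035, 0.0, 0.0]
force: [1.8, -0.3, 0.1]
finger_gap: 0.57
finger_force: 0.0
```

carry_out --rows '[25,50,-15,0,50,100,-30,0,75,150,-45,0,96,190,-60,0,108,215,-70,0,115,228,-80,0,116,229,-90,0,116,229,-100,0]'

```text
time: 3.3
tool_pos: [0.4608, 0.0195, 0.1221]
tool_rot: [0.999, 0.036, -0.0, 0.0]
force: [-0.5, -1.0, -0.2]
finger_gap: 0.572
finger_force: 0.0
```

carry_out --rows '[0,0,-12,0,0,0,-24,0,0,0,-36,0,0,0,-46,0,0,0,-54,0,0,0,-61,0,0,0,-67,0,0,0,-67,0]' --hand 36

```text
time: 4.3
tool_pos: [0.461, 0.0202, 0.0553]
tool_rot: [0.999, 0.036, -0.0, -0.0]
force: [1.7, -1.1, -0.2]
finger_gap: 0.413
finger_force: 0.0
```

Run:
```python
from h import *
im,d=get_image("scene");cv2.imwrite("pics/a.png",cv2.resize(im[220:360,200:400],None,fx=4,fy=4,interpolation=cv2.INTER_CUBIC))
s=sense();print(s["tool_pos"],s["force"],s["finger_gap"]*87.8)
```

```text
[0.46112752 0.02018061 0.05557383] [-0.43894708 -0.38357291  0.16212914] 35.64507953378785
```

View pics/a.png

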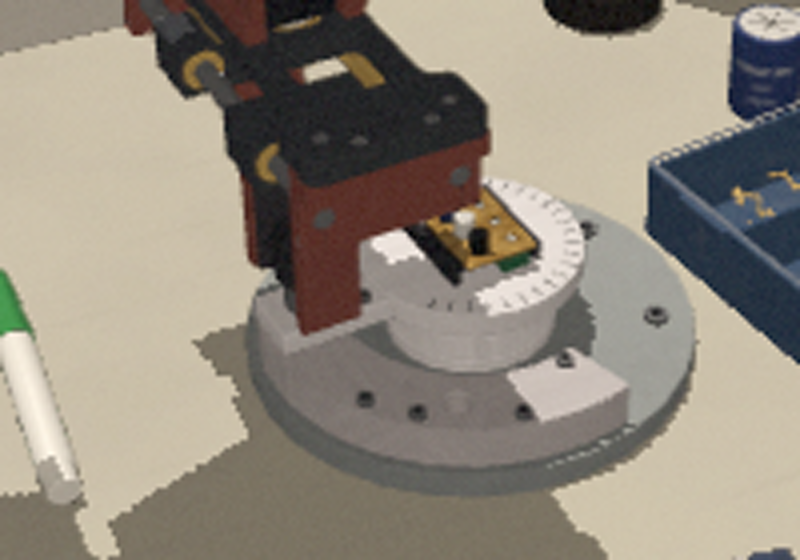

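The fingers straddle the knob above the arm, with the near finger at crop (330,290). I'll close in stages and watch the side force.

carry_out --rows '[0,0,0,0,0,0,0,0,0,0,0,0,0,0,0,0,0,0,0,0,0,0,0,0,0,0,0,0,0,0,0,0]' --hand 26.5

```text
time: 5.35
tool_pos: [0.4612, 0.0202, 0.0557]
tool_rot: [0.999, 0.036, -0.0, -0.0]
force: [0.3, 0.0, -0.1]
finger_gap: 0.305
finger_force: 0.0
```

carry_out --rows '[0,0,0,0,0,0,0,0,0,0,0,0,0,0,0,0,0,0,0,0,0,0,0,0,0,0,0,0,0,0,0,0]' --hand 22

```text
time: 6.35
tool_pos: [0.4611, 0.0202, 0.0557]
tool_rot: [0.999, 0.036, -0.0, -0.0]
force: [-1.2, 0.5, -1.3]
finger_gap: 0.263
finger_force: 30.0
```

carry_out --rows '[0,0,2,0,0,0,4,0,0,0,6,0,0,0,8,0,0,0,10,0,0,0,12,0,0,0,13,0,0,0,13,0]'

```text
time: 7.35
tool_pos: [0.4611, 0.0202, 0.0687]
tool_rot: [0.999, 0.036, 0.0, -0.0]
force: [1.8, -1.0, -11.4]
finger_gap: 0.266
finger_force: 30.0
```

Run:
```python
from h import *
for c in("scene","top"):
    get_image(c);print([np.round(q["xyz"],4) for q in place_of(c,"plunger")[:1]])
s=sense();print(s["tool_pos"],s["force"],s["torque"])
# swing shifts about the axis, from 184.1 deg
a0=np.radians(184.1)
for d in np.arange(5,85,5):
    a=a0+np.radians(d);print(d,np.round(70*np.array([np.cos(a)-np.cos(a0),np.sin(a)-np.sin(a0)]),1),np.radians(d).round(3))
```

```text
[array([0.4615, 0.0213, 0.0322])]
[]
[0.46115142 0.0201561  0.06860482] [ 1.32113465  0.47690007 -9.64327432] [-0.07719362 -0.35589415  0.01785377]
5 [ 0.7 -6.1] 0.087
10 [  1.9 -12. ] 0.175
15 [  3.7 -17.9] 0.262
20 [  5.9 -23.6] 0.349
25 [  8.7 -29. ] 0.436
30 [ 11.9 -34.2] 0.524
35 [ 15.5 -39.1] 0.611
40 [ 19.6 -43.7] 0.698
45 [ 24.  -47.9] 0.785
50 [ 28.8 -51.7] 0.873
55 [ 33.9 -55.1] 0.96
60 [ 39.2 -58. ] 1.047
65 [ 44.8 -60.4] 1.134
70 [ 50.6 -62.3] 1.222
75 [ 56.6 -63.7] 1.309
80 [ 62.6 -64.6] 1.396
```

The pull is about 10 N downward, which is what the spring plus knob should give, so the pin is lifted. Next I swing the first 20°.

carry_out --rows '[0.3,-3.0,0,0.044,0.7,-6.1,0,0.087,1.3,-9.1,0,0.131,1.9,-12.0,0,0.175,2.8,-15.0,0,0.218,3.7,-17.9,0,0.262,4.8,-20.8,0,0.305,5.9,-23.6,0,0.349]'

```text
time: 8.55
tool_pos: [0.4675, -0.0033, 0.0687]
tool_rot: [0.978, 0.209, 0.0, -0.0]
force: [3.8, 0.9, -10.8]
finger_gap: 0.267
finger_force: 30.0
```

carry_out --rows '[1.4,-2.8,0,0.044,2.8,-5.4,0,0.087,4.4,-8.0,0,0.131,6.0,-10.6,0,0.175,7.8,-13.1,0,0.218,9.6,-15.5,0,0.262,11.6,-17.8,0,0.305,13.7,-20.1,0,0.349]'

```text
time: 9.55
tool_pos: [0.4813, -0.0234, 0.0687]
tool_rot: [0.927, 0.376, 0.0, -0.0]
force: [3.3, 1.1, -10.0]
finger_gap: 0.263
finger_force: 30.0
```

carry_out --rows '[0,0,-0.5,0,0,0,-1,0,0,0,-1.5,0,0,0,-2,0,0,0,-2.4,0,0,0,-2.4,0,0,0,-2.4,0,0,0,-2.4,0]'

```text
time: 10.55
tool_pos: [0.4814, -0.0235, 0.0665]
tool_rot: [0.927, 0.375, 0.001, 0.0]
force: [5.1, 0.3, -9.3]
finger_gap: 0.264
finger_force: 30.0
```

carry_out --rows '[0,0,0,0,0,0,0,0,0,0,0,0,0,0,-2,0,0,0,-4,0,0,0,-6,0,0,0,-7,0,0,0,-7,0]' --hand 26

```text
time: 11.55
tool_pos: [0.4807, -0.0235, 0.0591]
tool_rot: [0.927, 0.375, -0.0, -0.0]
force: [-0.0, 0.3, -0.2]
finger_gap: 0.299
finger_force: 0.0
```

Run:
```python
from h import *
im,d=get_image("scene");cv2.imwrite("pics/b.png",cv2.resize(im[210:350,210:410],None,fx=4,fy=4,interpolation=cv2.INTER_CUBIC))
b=masks_of("scene","plunger");print([(q["conf"],q["pixels"].sum(),np.argwhere(q["pixels"]).mean(0)) for q in b])
f=[(sense()["force"]).round(1) for _ in range(3)];print(f)
```

```text
[(0.66, np.int64(310), array([290.19354839, 297.76451613])), (0.26, np.int64(5876), array([308.84292035, 318.91014295]))]
[array([ 0.4,  0.4, -0.5]), array([ 0.4,  0.4, -0.5]), array([ 0.4,  0.4, -0.5])]
```

View pics/b.png

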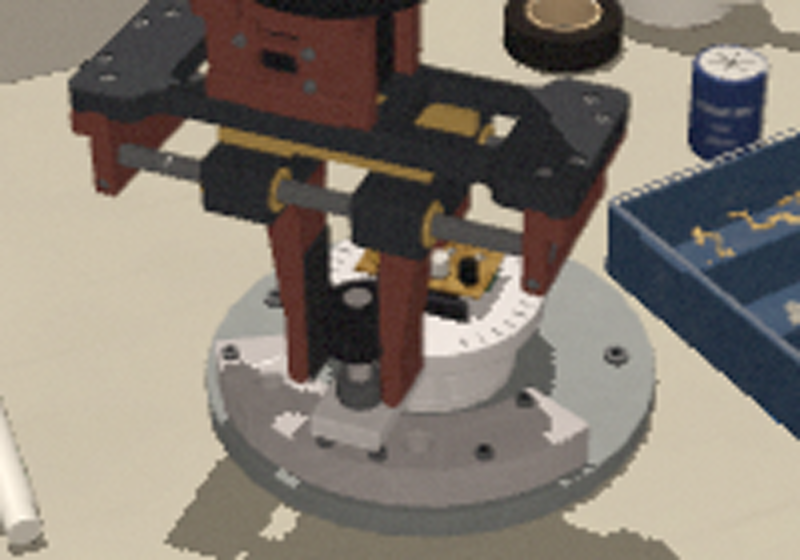

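The knob is visible between the fingers at crop (355,320), with its top raised, so the scene depth can confirm the drop at each step. A light spot on the ring at full pixel (315,320) may be the next hole, so I'll compute its angle.

```bash
cat > chk.py <<'E'
from h import *
def chk():
    W,ok=cloud("scene");s=sense();t=s["tool_pos"]
    m=ok&(np.hypot(W[...,0]-t[0],W[...,1]-t[1])<.009)&(W[...,2]>.06)&(W[...,2]<.115)
    z=W[m][:,2];print("ktop",len(z),np.percentile(z,[50,80,95]).round(4),"t",s["time"],"F",s["force"].round(1))
    v=t[:2]-[.5312,.025];print("tool",t.round(4),"ang",(np.degrees(np.arctan2(v[1],v[0]))%360-184.1).round(1))
    return W
if __name__=="__main__":chk()
E
python3 - <<'E'
from chk import *
W=chk()
for u,v in((315,320),(304,322)):
    p=np.median(W[v-1:v+2,u-1:u+2].reshape(-1,3),0);q=p[:2]-[.5312,.025]
    print(p.round(4),np.hypot(*q).round(4),np.degrees(np.arctan2(q[1],q[0]))%360-184.1)
E
```

```text
ktop 102 [0.0934 0.0943 0.0949] t 11.7 F [ 0.7  0.4 -0.7]
tool [ 0.4808 -0.0235  0.0593] ang 39.8
[ 0.5021 -0.0304  0.0256] 0.0625 58.1750026063537
[ 0.48   -0.0403  0.0384] 0.083 47.794682887850996
```

carry_out --rows '[0.5,-0.5,0,0.01,1,-1,0,0.02,1.5,-1.5,0,0.03,2,-2,0,0.04,2.6,-2.6,0,0.052,2.6,-2.6,0,0.052,2.6,-2.6,0,0.052,2.6,-2.6,0,0.052]'

```text
time: 12.7
tool_pos: [0.4832, -0.0263, 0.0592]
tool_rot: [0.917, 0.399, -0.0, -0.0]
force: [-1.0, 0.3, -0.6]
finger_gap: 0.298
finger_force: 0.8
```

```bash
python3 chk.py
```

```text
ktop 145 [0.0924 0.0939 0.0949] t 12.75 F [-1.1 -0.1 -0.2]
tool [ 0.4833 -0.0262  0.0592] ang 42.8
```

carry_out --rows '[0.3,-0.3,0,0.006,0.6,-0.5,0,0.012,0.9,-0.8,0,0.018,1.2,-1.1,0,0.024,1.5,-1.3,0,0.03,1.8,-1.6,0,0.035,1.8,-1.6,0,0.035,1.8,-1.6,0,0.035]'

```text
time: 13.75
tool_pos: [0.4852, -0.0279, 0.0593]
tool_rot: [0.91, 0.415, -0.0, 0.0]
force: [-2.7, 0.1, 1.5]
finger_gap: 0.3
finger_force: 1.3
```

```bash
python3 chk.py
```

```text
ktop 144 [0.0925 0.0942 0.095 ] t 13.8 F [-2.7  1.   1.3]
tool [ 0.4852 -0.0279  0.0593] ang 44.9
```

carry_out --rows '[0.3,-0.3,0,0.006,0.6,-0.5,0,0.012,0.9,-0.8,0,0.018,1.3,-1.1,0,0.024,1.6,-1.3,0,0.03,1.9,-1.6,0,0.035,1.9,-1.6,0,0.035,1.9,-1.6,0,0.035]'

```text
time: 14.8
tool_pos: [0.4866, -0.0289, 0.0592]
tool_rot: [0.902, 0.431, -0.0, -0.0]
force: [-5.0, 5.1, 2.2]
finger_gap: 0.298
finger_force: 3.3
```

```bash
python3 chk.py
```

```text
ktop 148 [0.0924 0.0939 0.0946] t 14.85 F [-4.9  4.8  3.2]
tool [ 0.4865 -0.0289  0.0592] ang 46.3
```

carry_out --rows '[0.3,-0.3,0,0.006,0.6,-0.5,0,0.012,0.9,-0.8,0,0.018,1.3,-1.0,0,0.024,1.6,-1.2,0,0.03,1.9,-1.5,0,0.035,1.9,-1.5,0,0.035,1.9,-1.5,0,0.035]'

```text
time: 15.85
tool_pos: [0.4896, -0.0309, 0.0594]
tool_rot: [0.895, 0.447, 0.0, 0.0]
force: [-1.4, 0.0, 0.5]
finger_gap: 0.298
finger_force: 0.4
```

```bash
cat >> chk.py <<'E'
    W,ok=cloud("scene");t=sense()["tool_pos"]
    m=ok&(np.hypot(W[...,0]-t[0],W[...,1]-t[1])<.016)&(W[...,2]>.081)&(W[...,2]<.1)
    print("knob xy",W[m].mean(0).round(4),m.sum())
E
python3 chk.py
```

```text
File "chk.py", line 9
    W,ok=cloud("scene");t=sense()["tool_pos"]
IndentationError: unexpected indent
```

```bash
sed -i 's/:chk()$/:\n    chk()/' chk.py; python3 chk.py
```

```text
ktop 128 [0.0931 0.0941 0.0948] t 15.9 F [-0.  -0.7  0.5]
tool [ 0.4896 -0.0309  0.0595] ang 49.2
knob xy [ 0.4859 -0.0323  0.0908] 274
```

carry_out --rows '[0.3,-0.2,0,0.006,0.7,-0.5,0,0.012,1.0,-0.7,0,0.018,1.3,-0.9,0,0.024,1.7,-1.2,0,0.03,2.0,-1.4,0,0.035,2.0,-1.4,0,0.035,2.0,-1.4,0,0.035]'

```text
time: 16.95
tool_pos: [0.4909, -0.0323, 0.0593]
tool_rot: [0.887, 0.463, -0.0, 0.0]
force: [-1.4, 2.4, 2.0]
finger_gap: 0.3
finger_force: 1.1
```

```bash
python3 chk.py
```

```text
ktop 135 [0.0927 0.094  0.0946] t 17.0 F [-1.9  1.2  1.7]
tool [ 0.491  -0.0324  0.0593] ang 50.8
knob xy [ 0.4877 -0.0335  0.0906] 265
```

carry_out --rows '[0.3,-0.2,0,0.006,0.7,-0.5,0,0.012,1.0,-0.7,0,0.018,1.3,-0.9,0,0.024,1.7,-1.2,0,0.03,2.0,-1.4,0,0.035,2.0,-1.4,0,0.035,2.0,-1.4,0,0.035]'

```text
time: 18.05
tool_pos: [0.4927, -0.0336, 0.0592]
tool_rot: [0.878, 0.478, -0.0, -0.0]
force: [-3.7, 3.7, 0.4]
finger_gap: 0.296
finger_force: 2.3
```

```bash
python3 chk.py
```

```text
ktop 148 [0.0919 0.0938 0.0947] t 18.1 F [-3.3  3.3  1. ]
tool [ 0.4927 -0.0336  0.0592] ang 52.6
knob xy [ 0.4895 -0.0346  0.0905] 266
```

carry_out --rows '[0.3,-0.2,0,0.006,0.7,-0.4,0,0.012,1.0,-0.6,0,0.018,1.4,-0.9,0,0.024,1.7,-1.1,0,0.03,2.1,-1.3,0,0.035,2.1,-1.3,0,0.035,2.1,-1.3,0,0.035]'

```text
time: 19.15
tool_pos: [0.4955, -0.035, 0.0594]
tool_rot: [0.87, 0.493, 0.0, 0.0]
force: [-1.1, 1.1, -1.4]
finger_gap: 0.295
finger_force: 0.7
```

```bash
python3 chk.py
```

```text
ktop 123 [0.0922 0.0931 0.0941] t 19.2 F [-0.7  0.2 -1.8]
tool [ 0.4955 -0.035   0.0595] ang 55.2
knob xy [ 0.4927 -0.0368  0.09  ] 267
```

carry_out --rows '[0.3,-0.2,0,0.006,0.7,-0.4,0,0.012,1.0,-0.6,0,0.018,1.4,-0.8,0,0.024,1.7,-1.0,0,0.03,2.1,-1.2,0,0.035,2.1,-1.2,0,0.035,2.1,-1.2,0,0.035]'

```text
time: 20.25
tool_pos: [0.4965, -0.0357, 0.0591]
tool_rot: [0.861, 0.508, -0.0, -0.001]
force: [-2.4, 6.1, 1.2]
finger_gap: 0.294
finger_force: 2.5
```

```bash
python3 chk.py
```

```text
ktop 140 [0.0916 0.0929 0.0934] t 20.3 F [-2.7  4.7 -0.1]
tool [ 0.4965 -0.0357  0.0591] ang 56.2
knob xy [ 0.4937 -0.0371  0.0898] 253
```

carry_out --rows '[0.3,-0.2,0,0.003,0.6,-0.3,0,0.006,0.9,-0.5,0,0.012,1.2,-0.6,0,0.018,1.2,-0.6,0,0.018,1.2,-0.6,0,0.018,1.2,-0.6,0,0.018,1.2,-0.6,0,0.018]'

```text
time: 21.35
tool_pos: [0.4987, -0.0368, 0.0594]
tool_rot: [0.856, 0.516, 0.0, 0.0]
force: [0.1, 0.9, -0.5]
finger_gap: 0.295
finger_force: 0.0
```

```bash
python3 chk.py
```

```text
ktop 116 [0.0838 0.0849 0.0856] t 21.4 F [0.3 1.  0.2]
tool [ 0.4987 -0.0368  0.0594] ang 58.2
knob xy [ 0.4964 -0.0368  0.0846] 180
```

The knob dropped about 9–10 mm at about 58°, at the light spot. I'll open the fingers and check that the pin is fully home.

carry_out --rows '[0,0,0,0,0,0,0,0,0,0,0,0,0,0,0,0,0,0,0,0,0,0,0,0,0,0,0,0,0,0,0,0]' --hand 36

```text
time: 22.45
tool_pos: [0.4984, -0.0367, 0.0593]
tool_rot: [0.856, 0.516, -0.0, -0.0]
force: [-0.1, 0.2, -0.2]
finger_gap: 0.414
finger_force: 0.0
```

```bash
python3 chk.py
python3 - <<'E'
from h import *
im,d=get_image("scene");cv2.imwrite("pics/c.png",cv2.resize(im[210:350,210:410],None,fx=4,fy=4,interpolation=cv2.INTER_CUBIC))
E
```

```text
ktop 112 [0.0842 0.0853 0.0859] t 22.5 F [ 0.2 -0.8  0.1]
tool [ 0.4984 -0.0367  0.0593] ang 57.9
knob xy [ 0.4968 -0.0365  0.084 ] 162
```

View pics/c.png

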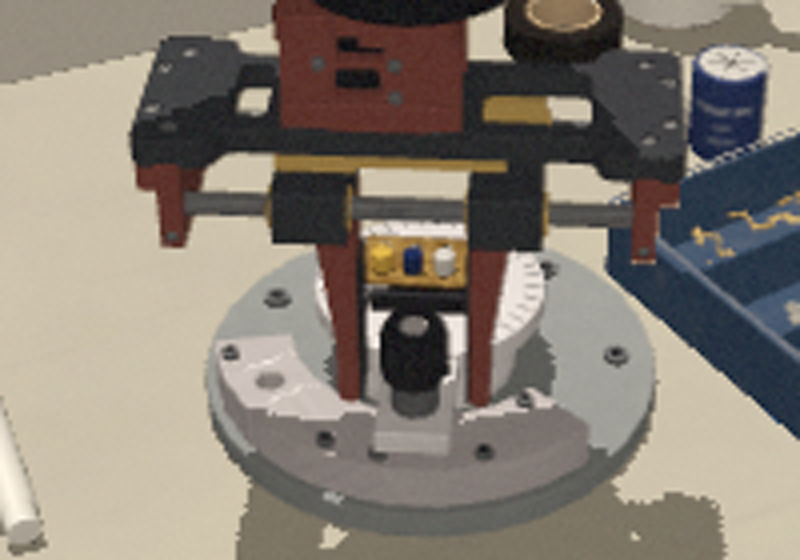

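The first hole is now empty at crop (270,380), and the knob sits low on the arm at (412,350) between the open fingers. I'll retreat upward and compare the knob height with the first station's.

carry_out --rows '[0,0,5,0,0,0,15,0,0,0,30,0,0,0,50,0,0,0,75,0,0,0,100,0,0,0,125,0,0,0,140,0]'

```text
time: 23.6
tool_pos: [0.4989, -0.0368, 0.2015]
tool_rot: [0.856, 0.516, 0.001, 0.001]
force: [0.1, -0.4, -0.3]
finger_gap: 0.408
finger_force: 0.0
```

Run:
```python
from h import *
for c in("scene","top"):
    W,ok=cloud(c);m=ok&(np.hypot(W[...,0]-.497,W[...,1]+.037)<.022)&(W[...,2]>.06)&(W[...,2]<.12);p=W[m];q=p[p[:,2]>.078]
    print(c,len(q),q.mean(0).round(4) if len(q) else 0,p.max(0).round(4) if len(p) else 0)
    for t in("plunger","pen_1","battery_9v","capacitor_1","heat_sink"):print(t,[np.round(r["xyz"],4) for r in place_of(c,t)[:1]])
im,d=get_image("scene");cv2.imwrite("pics/d.png",cv2.resize(im[210:350,210:410],None,fx=4,fy=4,interpolation=cv2.INTER_CUBIC))
print(sense()["time"],sense()["force"])
```

```text
scene 185 [ 0.4964 -0.0374  0.0834] [ 0.5083 -0.0241  0.0863]
plunger [array([ 0.4943, -0.0332,  0.0742])]
pen_1 [array([0.3619, 0.0717, 0.0008])]
battery_9v [array([ 0.3635,  0.2514, -0.0043])]
capacitor_1 [array([ 0.7287,  0.1257, -0.0043])]
heat_sink [array([ 3.660e-01, -1.458e-01, -2.000e-04])]
top 0 0 0
plunger []
pen_1 [array([0.3631, 0.0733, 0.0004])]
battery_9v [array([ 0.3605,  0.2494, -0.0018])]
capacitor_1 [array([ 0.7269,  0.1286, -0.    ])]
heat_sink []
24.25 [ 0.19089318 -0.2283838   0.62925456]
```

View pics/d.png

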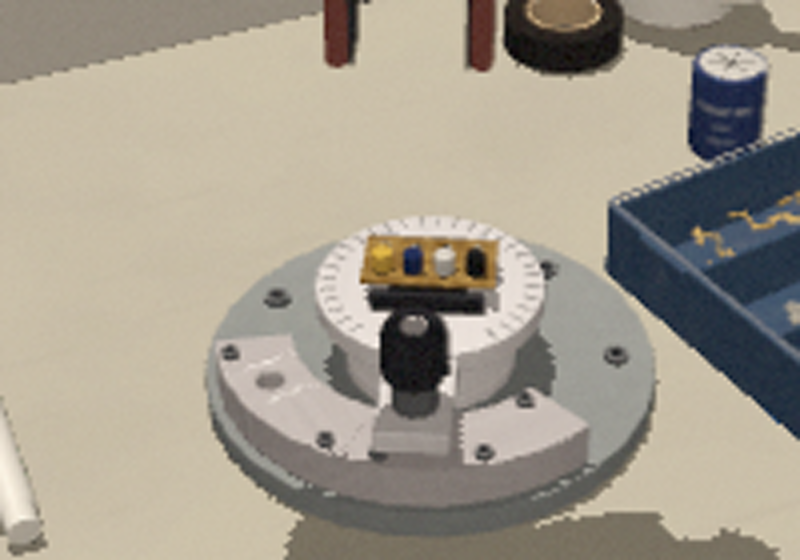

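The knob-top mean is 83.4 mm, against 83.3 mm at the first station in the same camera, so the pin is home. The bystanders have not moved and the gripper is clear.

```bash
python3 -c "
from station import *
print(hand_in())"
```

```text
the job is handed in; nothing more can be done
None
```

The turntable is swung about 58° counter-clockwise and locked again with the pin home in the next hole; the bystanders are unmoved, and the job was handed in at about 24 s.

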